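# Level the record-shop display shelf

## Robot

A 6-joint arm with a two-finger parallel gripper is mounted at the origin on the work surface. World frame = base frame: x ahead of the robot, y to its left, z up, the work surface at z = 0. Lengths are in m, angles in rad, forces in N, time in s.
With the tool pointing down it reaches from about 0.375 to 0.9 m from the base axis. Payload 3.1 kg.
Tool frame: the origin (TCP) lies at the very end of the fingers, on their centre line; the grasp point (between the pads) lies 19 mm behind it; z points along the fingers, y is the line along which they close (so a half turn about z gives the same grasp; the last joint's range is limited). The gripper opens to 85 mm and grips with 20 to 120 N. Pads are 22 mm wide; open, the fingers measure 114 mm over their backs; the gripper's body (76 mm by 85 mm) begins 54 mm behind the grasp point. The pads swing forward as they close: fully open they stand 13 mm farther back than shut.
Start: joints at [-1.375, 0.527, 1.433, -0, 1.181, -0.178], TCP at [0.228, -0.582, 0.231] pointing down, gripper open.
Joint ranges: [-3.08, 3.08], [-0.75, 2.2], [0.22, 2.44], [-1.43, 4.57], [0, 2.65], [-2.85, 2.85]. Speed limits (rad/s): [2.79, 2.79, 3.14, 3.14, 3.14, 3.14].

## Interface

Orientations are given as a rotation vector (axis times angle).
In Python, from bench import ctrl gives the robot as it stands.
- The arm moves only by the tool arm_command, never from a script. Its argument "motion" is a list that holds one entry, the list of rows, each a list of 5 numbers: the shift along the tool's x, y, z in cm, then the turn about the tool's z in rad, then the opening in per cent of the stroke, from 0 (shut) to 100 (fully open). In form: [[[x, y, z, spin, fingers], ...]]. A call has 1 to 10 rows; each row shifts and turns the commanded pose from where the row before left it, along the tool's axes as they then stand; what a row does not reach is not made up. A row lasts 1/8 s, in which the tool goes at most 62.5 mm and 10.7 degrees, less where a joint would pass 70% of its speed; a pose out of reach is approached as far as the arm can. A call with a gripper value outside its range is refused whole. The fingers move at their own pace and stop on an object; the grip force is fixed at half the most. Time passes only in rows, so rows that do not move let the fingers close. It gives the time, the measured TCP pose, the force, the opening and the grip force at its end, in the units of the state.
- ctrl.sense(): the state, without advancing time (a new reading comes with each control period).
- ctrl.snapshot(name): name is "scene" or "side" or "wrist"; returns a dict with "image" (400x640x3 uint8, red, green, blue), "K" (3x3 intrinsics, pixels), "k1" (the pictures are not rectified: a ray, as slopes to the right and down, at radius r is drawn at 1 + k1 r^2 times it, then the intrinsics apply), "camera_from_world" (4x4, takes a point from world to camera coordinates); the wrist camera has in their place "T_tool_cam" (4x4, takes a point from camera to tool coordinates, whose origin is the TCP and whose axes are the flange's). Camera axes: x right, y down, z forward; pixel columns grow to the right and rows downward; lengths in m; the calibration is good to about 2 mm. A picture is of the moment at which its call begins: read the wrist's pose just before it. There is no depth.
- ctrl.sign_off(): hands the job in; it is judged then, once.
The state is a dict: "clock": time; "joint_positions": joint angles; "qd": joint speeds; "tau": joint torques, N m; "eef_pos": TCP position; "tcp_rot": TCP orientation; "wrist_force": force on the tool from outside, world axes, zero at the start; "wrist_torque": the same for the moment, N m; "opening": finger opening in m; "grasp_force": force on a finger pad.
Only numpy, scipy, OpenCV 4.12 (cv2) and the standard library are available. Lean on these libraries where they do the work, as an engineer would, in place of code of your own. Each camera call takes 0.05 s, during which the arm holds its last target. There are 200 camera calls.

## Task

On the little white display shelf, push the spirit-level sled along its track towards the black levelling foot until it clicks into its stop. Turn the levelling foot until the bubble sits in the middle of the vial while the sprung spirit level is pressed down flat on its sled by its rubber thumb pad; do not knock over the mug, bottle, jar or vase standing around. Finish while still holding the level pressed fully down with the bubble centred: do not let go.

Things in the scene. Friction and masses are not known exactly. Their poses are not given: they have to be found in the camera images.
- sled_push (a point): Middle of the outer face of the sled's upright steel push plate (32 mm wide, 10 mm thick, top 46 mm above the track, this point 30 mm above it), at the sled's end away from the foot. The frame's y axis points along the track in the direction to push (towards the foot), x across, z up. The sled is 200 mm long. Above the track, the space behind the face is free.
- sled (a joint): How far the sled has been pushed along the track, m: 0 at the parked end, starts at 0 to 0.06, clicks into the stop at 0.130 (a spring plunger on the +x side takes about 5 N to enter, then centres it), hard end at 0.1325. Slides with about 1 N friction.
- level_pad (a point): Middle of the top of the rubber thumb pad (22 mm across the level, 26 mm along it) near the level's free end. y along the level towards the foot, z up. It rides with the sled, about 111 mm above the counter when sprung up, and sinks 5 mm when pressed. The level is an aluminium bar 24 x 180 x 26 mm hinged near the push plate, 152 mm from the pad.
- level (a joint): Spirit level pressed down on its sled, rad: 0 sprung up (as found), 0.035 pressed flat, a firm stop. Needs about 2.5 N on the pad to start, 4.5 N to be flat; springs up when let go. The bubble reads the shelf only while the level is flat; when up it runs to the foot end of the vial.
- vial_center (a point): Middle of the yellow-green vial on top of the spirit level (52 mm long, 14 mm thick, two black rings 17 mm apart), on its upper surface, 72 mm from the pad towards the push plate. Axes as the level's.
- bubble (a joint): Place of the whitish bubble (15 mm long) along the vial, m: 0 centred between the black rings, positive towards the foot; range -0.018 to 0.018. Settles in about a second. With the level pressed flat at the start it stands at -0.0065 to -0.014, as the foot end of the shelf is low; each radian of clockwise turn of the foot moves it +0.005.
- foot_grip (a point): Point on the upright axis of the levelling foot's black hand knob, half-way up its grip bar, 106 mm above the counter. The bar is 46 mm long along this frame's x axis, 14 mm thick along y, its top 15 mm above this point, a round 48 mm hub from 18 mm below it. It turns with the knob, at one height. With the sled in its stop the level's end is 78 mm from this axis.
- foot (a joint): Angle of the levelling foot, rad, growing as it is turned clockwise seen from above, which raises the foot end of the shelf; range 0 to 5.5, starts at 0.2 to 1.7, the level setting is to be found with the bubble. Turns against about 0.06 N m and stays where it is left.
- bay: The fixed steel sill under the shelf, 120 x 470 x 10 mm, origin under its middle on the counter; y runs along the shelf and track towards the levelling foot, x across. The white board lies 50 to 66 mm above the counter, its aluminium track 70 mm, 140 mm wide, 450 mm long, pivoted at the end away from the foot.
- mug: Blue ceramic mug, 72 mm wide, 85 mm tall, origin under its middle. Bystander, stands in front of the shelf (on the robot's side).
- bottle: Green glass bottle, 60 mm wide, 170 mm tall, origin under its middle. Bystander behind the shelf.
- jar: Amber jar with metal cap, 64 mm wide, 80 mm tall, origin under its middle. Bystander behind the shelf.
- vase: Terracotta vase, 76 mm wide, 125 mm tall, origin under its middle. Bystander behind the shelf near the foot end.

How it is judged:
On the way:
1. the sled is in its click stop (value of joint sled above 0.127 m), for 0.2 s.
At the end, for the whole second after the job is handed in: The sled is in its click stop (0.127 m or more), the gripper presses the level (more than 2 N) fully down on the sled (0.0325 rad or more of 0.035), and the bubble is within 2.5 mm of the middle, all through the last second (value of joint sled above 0.127 m and value of joint level above 0.0325 rad and contact force between the fingers and level above 2 N and value of joint bubble between -0.0025 and 0.0025 m); the arm keeps its last pose, push and grip.
It fails at once if the mug, bottle, jar or vase is knocked over (angle between any of mug, bottle, jar, vase's own z axis and vertical above 0.6 rad).
It also fails if it takes over 72 s, if anything falls off the work surface, if the arm or the gripper's body presses on something with over 40 N, if the wrist force passes 120 N, or if a joint passes its speed limit or range.

## Working session

There is one attempt and no reset: what is moved stays moved. The work goes in short steps, Python scripts to look and compute and a tool call to move; the robot and the scene stay as the last step left them, time stands still between calls to the robot, and variables do not carry over. Pictures are saved under pics/ and viewed, at most 10 in all, crops included, and the job is handed in when it is done.

Besides the shell and the picture viewer there is one more tool, called after ">>>" by a JSON object that holds its "name" and its "arguments". arm_command: Moves the arm, as the interface text tells. Its arguments: {"type":"object","properties":{"motion":{"type":"array","items":{"type":"array","items":{"type":"array","items":{"type":"number"}}}}},"required":["motion"]}

```bash
mkdir -p pics; cat > h.py <<'E'
import numpy as np, cv2
from bench import ctrl
from scipy.spatial.transform import Rotation as R
def snap(n):
    s=ctrl.sense(); d=ctrl.snapshot(n)
    if n=="wrist":
        T=np.eye(4);T[:3,:3]=R.from_rotvec(s["tcp_rot"]).as_matrix();T[:3,3]=s["eef_pos"]
        W=T@np.array(d["T_tool_cam"])
    else: W=np.linalg.inv(np.array(d["camera_from_world"]))
    return np.array(d["image"]),np.array(d["K"]),d["k1"],W
def ray(c,uv):
    _,K,k1,W=c
    p=cv2.undistortPoints(np.array([[uv]],float),K,np.array([k1,0,0,0,0.]))[0,0]
    d=W[:3,:3]@np.r_[p,1]; return W[:3,3],d/np.linalg.norm(d)
def onz(c,uv,z):
    o,d=ray(c,uv); return o+d*(z-o[2])/d[2]
def proj(c,P):
    _,K,k1,W=c
    q=np.linalg.inv(W)@np.r_[P,1]; s=q[:2]/q[2]; s=s*(1+k1*(s@s))
    return K[:2,:2]@s+K[:2,2]
def save(c,n): cv2.imwrite("pics/"+n,c[0][:,:,::-1])
E
python3 - <<'E'
from h import *
for n in ["scene","side","wrist"]:
    c=snap(n); save(c,n+"0.png"); print(n,c[3][:3,3],c[3][:3,2],c[2],c[1][0,0])
s=ctrl.sense();print(s)
E
```

```text
scene [ 1.1530115  -0.25539444  0.73894386] [-0.66167677  0.3053334  -0.68480316] -0.06255026132216719 421.01286526830665
side [0.51771734 0.71333483 0.60448879] [ 0.05184    -0.80033245 -0.59731113] -0.03952558286163205 431.5979262364645
wrist [ 0.30328019 -0.55269092  0.37368986] [-0.29203391 -0.11201004 -0.94982627] -0.017329216656417634 280.95433282572816
{'clock': 0.15, 'joint_positions': array([-1.37549969e+00,  5.28262446e-01,  1.43360245e+00, -1.95819758e-05,
        1.18140852e+00, -1.78532341e-01]), 'qd': array([-0.00150604, -0.00275041, -0.00239012,  0.00095273,  0.00051942,
       -0.00028082]), 'tau': array([ 2.85310052e-04, -4.42743516e+01, -1.78276312e+01, -2.48295655e-04,
        5.62432688e-03, -1.43492787e-05]), 'eef_pos': array([ 0.2281346 , -0.58128721,  0.23055415]), 'tcp_rot': array([-3.08521985e+00, -5.83495127e-01,  5.05484759e-05]), 'wrist_force': array([ 0.86382814,  0.05402614, -0.09692053]), 'wrist_torque': array([-0.01327424, -0.05564333,  0.04663354]), 'grasp_force': 0.0, 'opening': 0.08574463824128399}
```

View pics/scene0.png

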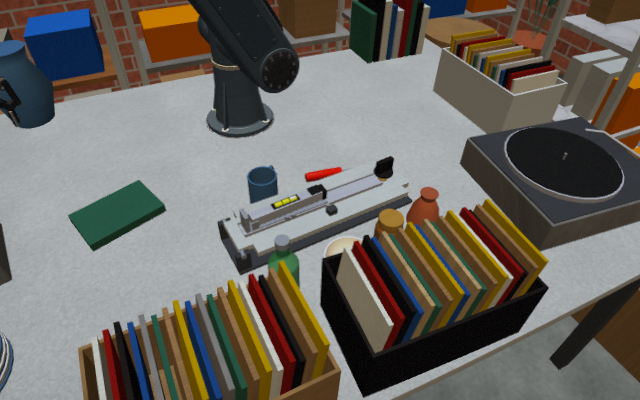

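View pics/side0.png

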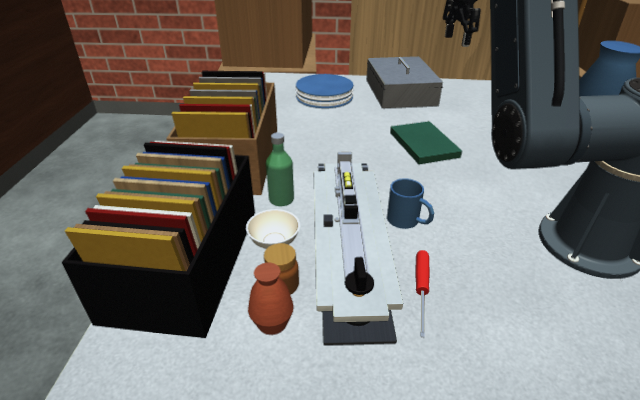

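The scene view shows the shelf from the push plate at about (243,215) to the foot at (384,168). The side view has the push plate at about (345,158), the pad at (350,205) and the foot at (359,275). I'll enlarge both.

```bash
python3 - <<'E'
import cv2,numpy as np
a=cv2.imread("pics/scene0.png")[150:275,215:415]; b=cv2.imread("pics/side0.png")[140:350,300:410]
a=cv2.resize(a,None,fx=2.4,fy=2.4,interpolation=2) # 480x300
b=cv2.resize(b,None,fx=2.8,fy=2.8,interpolation=2) # 308x588
o=np.zeros((600,800,3),np.uint8);o[:a.shape[0],:a.shape[1]]=a;o[:b.shape[0],485:485+b.shape[1]]=b
cv2.imwrite("pics/z0.png",o)
E
```

```text
(no output)
```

View pics/z0.png

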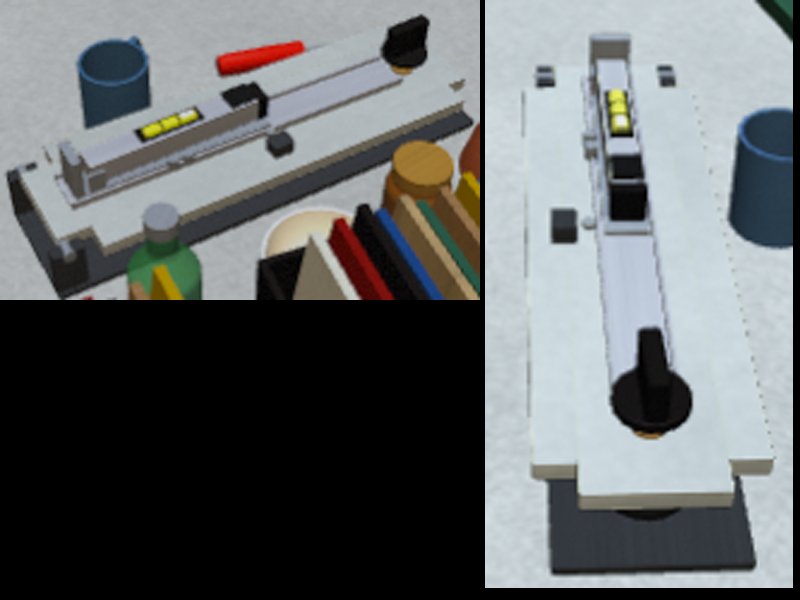

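The crop shows the plate top at scene (244,210) and side (345,153). The pad top is at scene (315,189) and side (351,199), and the knob bar top at scene (385,161) and side (359,260). The bar lies roughly along the track.

```bash
python3 - <<'E'
from h import *
S=snap("scene");D=snap("side")
def tri(a,b):
    o1,d1=ray(S,a);o2,d2=ray(D,b)
    t=np.linalg.lstsq(np.c_[d1,-d2],o2-o1,rcond=None)[0]
    p,q=o1+d1*t[0],o2+d2*t[1]; return ((p+q)/2).round(4),round(np.linalg.norm(p-q),4)
def cr(x,y): return (215+x/2.4,150+y/2.4)
def cd(x,y): return (300+(x-485)/2.8,140+y/2.8)
def yel(c,box):
    x0,y0,x1,y1=box; h=cv2.cvtColor(c[0][y0:y1,x0:x1],cv2.COLOR_RGB2HSV)
    m=cv2.inRange(h,(22,120,120),(40,255,255)); ys,xs=np.nonzero(m);
    r=cv2.minAreaRect(np.c_[xs,ys].astype(np.float32)); print(len(xs),r); return np.array(r[0])+[x0,y0]
a=yel(S,(265,190,310,215));b=yel(D,(335,165,360,195));print("vial",a,b,tri(a,b))
for n,u,v,z in [("plate",cr(70,145),cd(610,37),.116),("pad",cr(240,93),cd(627,163),.111),("knob",cr(407,27),cd(650,335),.121)]:
    print(n,tri(u,v),onz(S,u,z).round(4),onz(D,v,z).round(4))
print("vialz",onz(S,a,.108),onz(D,b,.108))
# knob ends in scene; board corners z=.066
for u in [(388,40),(428,19)]: print("bar end",onz(S,cr(*u),.121).round(4))
print("bar side",[onz(D,cd(*u),.121).round(4) for u in [(640,330),(662,330),(651,350)]])
print("track L/R",[onz(D,cd(*u),.07).round(4) for u in [(604,300),(663,300),(533,465),(772,460),(524,92),(688,92)]])
E
```

```text
87 ((20.275863647460938, 10.689654350280762), (4.456687927246094, 23.397611618041992), 68.19859313964844)
56 ((12.475248336791992, 14.25247573852539), (13.134490966796875, 6.069726943969727), 84.2894058227539)
vial [285.27586365 200.68965435] [347.47524834 179.25247574] (array([ 0.5224, -0.0383,  0.1067]), np.float64(0.0017))
plate (array([ 0.5302, -0.1309,  0.117 ]), np.float64(0.003)) [ 0.5273 -0.1311  0.116 ] [ 0.5313 -0.1304  0.116 ]
pad (array([0.5147, 0.035 , 0.1108]), np.float64(0.0035)) [0.5172 0.0352 0.111 ] [0.5134 0.0333 0.111 ]
knob (array([0.4997, 0.2201, 0.1244]), np.float64(0.0082)) [0.5013 0.223  0.121 ] [0.4963 0.2127 0.121 ]
vialz [ 0.52483971 -0.03860317  0.108     ] [ 0.52176325 -0.03739171  0.108     ]
bar end [0.512  0.1951 0.121 ]
bar end [0.4981 0.2493 0.121 ]
bar side [array([0.5021, 0.2091, 0.121 ]), array([0.4895, 0.2081, 0.121 ]), array([0.4956, 0.2247, 0.121 ])]
track L/R [array([0.5243, 0.1297, 0.07  ]), array([0.4859, 0.1267, 0.07  ]), array([0.5585, 0.2693, 0.07  ]), array([0.4241, 0.2555, 0.07  ]), array([ 0.5994, -0.1149,  0.07  ]), array([ 0.4657, -0.1262,  0.07  ])]
```

>>> {"name": "arm_command", "arguments": {"motion": [[[0,0,0,-0.185,0],[0,0,0,-0.185,0],[0,0,0,-0.185,0],[0,0,0,-0.185,0],[0,0,0,-0.185,0],[0,0,0,-0.185,0],[0,0,0,-0.187,0],[5,4.5,0,0,0],[5,4.5,0,0,0],[5,4.5,0,0,0]]]}}

```text
clock: 1.5
eef_pos: [0.3399, -0.4292, 0.2312]
tcp_rot: [2.109, 2.328, 0.0]
wrist_force: [0.5, -0.4, -0.3]
opening: 0.0
grasp_force: 0.0
```

```bash
cat >> h.py <<'E'
def rel(P):
    s=ctrl.sense(); M=R.from_rotvec(s["tcp_rot"]).as_matrix(); y=M[:,1]
    print("t",round(s["clock"],2),"tcp",s["eef_pos"].round(4),"yawy",round(np.arctan2(y[1],y[0]),3),"j6",s["joint_positions"][5].round(2),"F",s["wrist_force"].round(1),"op",round(s["opening"],4))
    print("shift cm",(M.T@(np.array(P)-s["eef_pos"])*100).round(2))
E
python3 -c "
from h import *
rel([.534,-.167,.09])"
```

```text
t 1.5 tcp [ 0.3399 -0.4292  0.2312] yawy 0.099 j6 -1.2 F [ 0.5 -0.4 -0.3] op 0.0
shift cm [24.18 21.9  14.13]
```

>>> {"name": "arm_command", "arguments": {"motion": [[[4.6,4.2,0,0,0],[4.6,4.2,0,0,0],[4.6,4.2,0,0,0],[4.6,4.2,0,0,0],[4.5,4.1,0,0,0],[0,0,3,0,0],[0,0,2,0,0],[0,0,0,0,0]]]}}

```text
clock: 2.5
eef_pos: [0.5232, -0.1809, 0.1798]
tcp_rot: [-2.104, -2.327, 0.001]
wrist_force: [0.8, 0.5, 0.2]
opening: 0.0001
grasp_force: 0.0
```

```bash
python3 -c "
from h import *
rel([.534,-.167,.09])
c=snap('wrist');save(c,'w1.png')
for P in [(.53,-.131,.116),(.5147,.035,.111),(.4997,.2201,.121)]: print(proj(c,P))"
```

```text
t 2.5 tcp [ 0.5232 -0.1809  0.1798] yawy 0.101 j6 -0.64 F [0.8 0.5 0.2] op 0.0001
shift cm [1.26 1.24 8.98]
[336.61892571 146.05270516]
[ 343.00835679 -141.21558751]
[ 356.85606462 -617.32053835]
```

View pics/w1.png

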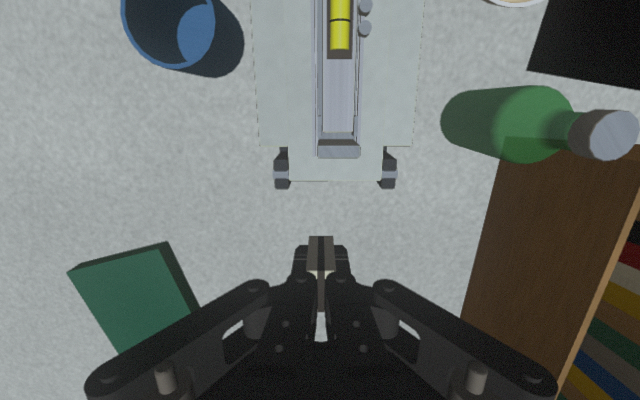

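The wrist view shows the plate top at (316–361, 148–157), the closed fingers at (321,240), the mug at (170,30) and the bottle at (590,130). The push corridor is clear.

```bash
python3 -c "
from h import *
c=snap('wrist')
print(onz(c,(338.5,157.5),.116),onz(c,(338.5,146),.116),onz(c,(316,157.5),.116),onz(c,(361,157.5),.116))
print('track edges',[onz(c,u,.066).round(4) for u in [(249,0),(259,140),(426,0),(411,140)]])
print('bottle',onz(c,(608,135),.17))"
```

```text
[ 0.53340623 -0.14035392  0.116     ] [ 0.5323909  -0.13183051  0.116     ] [ 0.51665132 -0.14202308  0.116     ] [ 0.55016592 -0.13867806  0.116     ]
track edges [array([ 0.4518, -0.0307,  0.066 ]), array([ 0.4635, -0.1406,  0.066 ]), array([ 0.5918, -0.0167,  0.066 ]), array([ 0.6014, -0.1269,  0.066 ])]
bottle [ 0.67514173 -0.10301973  0.17      ]
```

>>> {"name": "arm_command", "arguments": {"motion": [[[1.2,1.3,0,0,0],[0,0,3,0,0],[0,0,3,0,0],[0,0,3,0,0],[0,0,0,0,0]]]}}

```text
clock: 3.22
eef_pos: [0.5355, -0.1676, 0.0902]
tcp_rot: [-2.105, -2.327, 0.001]
wrist_force: [-0.4, -0.9, 0.7]
opening: -0.0
grasp_force: 0.0
```

>>> {"name": "arm_command", "arguments": {"motion": [[[1.2,0,0,0,0],[0.8,0,0,0,0],[1,0,0,0,0],[1,0,0,0,0],[1,0,0,0,0],[1,0,0,0,0],[1,0,0,0,0],[1,0,0,0,0],[0,0,0,0,0]]]}}

```text
clock: 4.35
eef_pos: [0.527, -0.0877, 0.091]
tcp_rot: [-2.105, -2.329, 0.001]
wrist_force: [-0.5, 0.7, -0.2]
opening: -0.0002
grasp_force: 0.0
```

```bash
python3 -c "
from h import *
rel([.5,.0,.09])
c=snap('wrist');save(c,'w2.png')
for P in [(.4997,.2201,.121)]: print(proj(c,P))"
```

```text
t 4.35 tcp [ 0.527  -0.0877  0.091 ] yawy 0.101 j6 -0.48 F [-0.5  0.7 -0.2] op -0.0002
shift cm [ 9.   -1.8   0.11]
[ 324.52965319 -103.88796583]
```

View pics/w2.png

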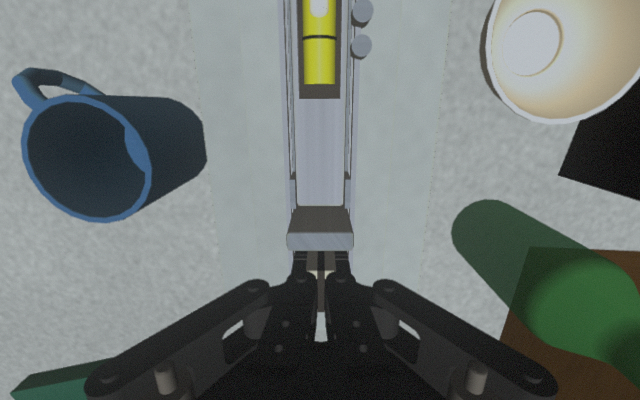

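The fingers are against the plate (edge at (320,250)), and the sled has moved about 6 cm. I'll keep pushing in smaller steps.

>>> {"name": "arm_command", "arguments": {"motion": [[[0.6,0,0,0,0],[0.6,0,0,0,0],[0.5,0,0,0,0],[0,0,0,0,0]]]}}

```text
clock: 4.9
eef_pos: [0.5263, -0.0728, 0.0912]
tcp_rot: [2.105, 2.33, -0.002]
wrist_force: [-0.0, -4.8, -1.9]
opening: -0.0002
grasp_force: 2.2
```

>>> {"name": "arm_command", "arguments": {"motion": [[[0.4,0,0,0,0],[0,0,0,0,0]]]}}

```text
clock: 5.15
eef_pos: [0.526, -0.0701, 0.0912]
tcp_rot: [2.105, 2.329, -0.004]
wrist_force: [-0.4, -5.6, -1.7]
opening: 0.0001
grasp_force: 3.0
```

>>> {"name": "arm_command", "arguments": {"motion": [[[0.4,0,0,0,0],[0,0,0,0,0]]]}}

```text
clock: 5.4
eef_pos: [0.5251, -0.0637, 0.0912]
tcp_rot: [-2.108, -2.328, -0.0]
wrist_force: [0.1, -0.7, 0.0]
opening: 0.0
grasp_force: 0.0
```

>>> {"name": "arm_command", "arguments": {"motion": [[[0.3,0,0,0,0],[0,0,0,0,0]]]}}

```text
clock: 5.65
eef_pos: [0.525, -0.0605, 0.0914]
tcp_rot: [-2.107, -2.329, -0.001]
wrist_force: [0.9, -0.2, 0.2]
opening: 0.0001
grasp_force: 0.0
```

>>> {"name": "arm_command", "arguments": {"motion": [[[-0.6,0,0,0,0],[-2,0,0,0,0],[0,0,-3,0,0],[0,0,-5,0,0],[0,0,-5,0,0],[0,0,-4,0,0],[0,0,0,0,0]]]}}

```text
clock: 6.52
eef_pos: [0.5302, -0.0892, 0.2652]
tcp_rot: [2.103, 2.322, 0.005]
wrist_force: [-0.2, 0.3, -0.3]
opening: -0.0
grasp_force: 0.0
```

```bash
python3 -c "
from h import *
rel([.5,.0,.09])
c=snap('wrist');save(c,'w3.png');save(snap('side'),'s3.png')
for P in [(.4997,.2201,.121),(.507,.12,.111)]: print(proj(c,P))"
```

```text
t 6.53 tcp [ 0.5302 -0.0892  0.2652] yawy 0.099 j6 -0.47 F [-0.2  0.3 -0.3] op -0.0
shift cm [ 9.26 -2.27 17.46]
[ 318.64212924 -224.14028265]
[315.93030726 -56.34600332]
```

View pics/w3.png

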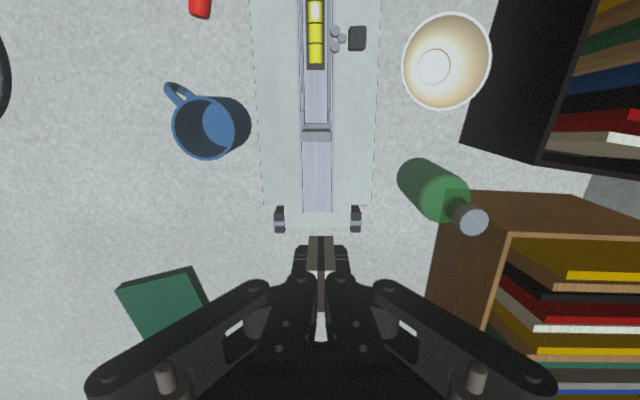

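The sled is ahead of the fingers, with the plate at (317,135) and the plunger block at (357,38) next to the level. I'll measure the new positions.

```bash
python3 -c "
from h import *
c=snap('wrist')
f=onz(c,(317.5,141),.116);i=onz(c,(317.5,131),.116)
print(f,i)
d=np.array([-.0998,.995,0])
print('pad est',f+.1755*d)
# yellow vial
h=cv2.cvtColor(c[0],cv2.COLOR_RGB2HSV);m=cv2.inRange(h,(22,100,90),(40,255,255));m[:,:300]=0;m[:,335:]=0;m[80:]=0
ys,xs=np.nonzero(m);print(xs.min(),xs.max(),ys.min(),ys.max()); 
print('vial plate end',onz(c,(xs.mean(),ys.max()),.106))
# side view triang vs plane for pad
D=snap('side');h=cv2.cvtColor(D[0],cv2.COLOR_RGB2HSV);m=cv2.inRange(h,(22,120,120),(40,255,255));m[:165]=0;m[240:]=0;m[:,:335]=0;m[:,365:]=0
ys,xs=np.nonzero(m);print(len(xs),xs.mean(),ys.min(),ys.max(),onz(D,(xs.mean(),ys.max()),.108),onz(D,(xs.mean(),ys.min()),.108))
cv2.imwrite('pics/s3c.png',cv2.resize(D[0][170:310,310:410,::-1],None,fx=4,fy=4,interpolation=2))
rel([.509,.02,.25])
"
```

```text
[ 0.52060836 -0.04669097  0.116     ] [ 0.51966437 -0.03673465  0.116     ]
pad est [0.50309346 0.12793153 0.116     ]
312 325 2 65
vial plate end [0.51473871 0.02534442 0.106     ]
77 350.27272727272725 198 213 [0.51306199 0.0761775  0.108     ] [0.51427539 0.02849064 0.108     ]
t 6.72 tcp [ 0.5268 -0.0873  0.2599] yawy 0.099 j6 -0.47 F [0.4 0.4 0.3] op 0.0001
shift cm [10.86 -0.71  1.01]
```

View pics/s3c.png

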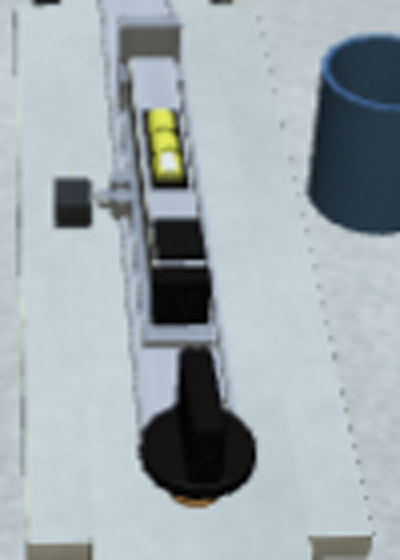

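The crop shows the plunger seated against the sled, the vial at (162,145), the pad at (180,240) and the knob bar at (200,400). I'll move above the pad, where the wrist camera also looks down on the knob.

>>> {"name": "arm_command", "arguments": {"motion": [[[4.3,0,0,0,0],[4.3,0,0,0,0],[4.3,0,0,0,0],[4.3,0,1,0,0],[4.1,0,2,0,0],[0,-0.2,2,0,0],[0,0,0,0,0],[0,0,0,0,0]]]}}

```text
clock: 7.72
eef_pos: [0.5048, 0.1242, 0.211]
tcp_rot: [-2.108, -2.329, 0.001]
wrist_force: [-0.4, -0.3, -0.2]
opening: 0.0001
grasp_force: 0.0
```

```bash
python3 -c "
from h import *
rel([.504,.1245,.13])
c=snap('wrist');save(c,'w4.png')
for P in [(.4997,.2201,.121),(.504,.1245,.111)]: print(proj(c,P))"
```

```text
t 7.72 tcp [0.5048 0.1242 0.211 ] yawy 0.099 j6 -0.07 F [-0.4 -0.3 -0.2] op 0.0001
shift cm [ 0.04 -0.07  8.1 ]
[326.13758489  80.0143335 ]
[319.70480563 193.52452181]
```

View pics/w4.png

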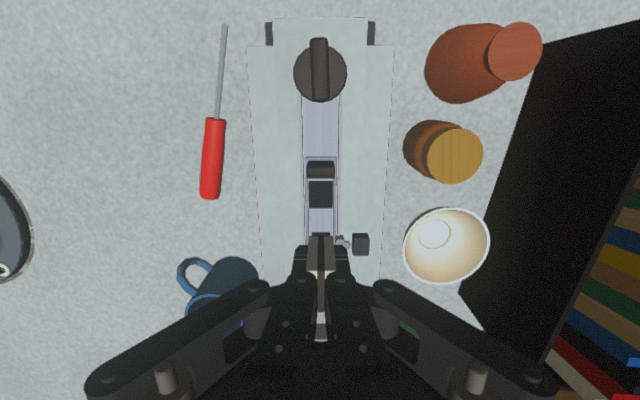

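The pad centre is at (321,194), matching the projection. The knob hub is at (320,73) with the bar from (319,39) to (320,99), so it lies nearly along the track. The vase (515,50), jar (455,155) and mug (230,290) are clear.

```bash
python3 -c "
from h import *
c=snap('wrist')
g=cv2.cvtColor(c[0],cv2.COLOR_RGB2GRAY)
m=(g<95).astype(np.uint8);m[:, :285]=0;m[:,355:]=0;m[:25]=0;m[125:]=0
n,l,st,ce=cv2.connectedComponentsWithStats(m);k=1+np.argmax(st[1:,4]);print(st[k],ce[k])
h=st[k]; print('hub',[onz(c,u,.088).round(4) for u in [(h[0],74),(h[0]+h[2],74),(320,h[1]+h[3])]])
a=onz(c,(318.5,39),.121);b=onz(c,(320.5,98),.121);print('bar',a,b,np.linalg.norm(a-b),(a+b)/2,'ang',np.arctan2((a-b)[1],(a-b)[0]))
print(g[70,290:350:1])
"
```

```text
[ 293   37   53   65 2523] [319.06024574  71.45065398]
hub [array([0.4711, 0.2244, 0.088 ]), array([0.5174, 0.229 , 0.088 ]), array([0.497 , 0.2034, 0.088 ])]
bar [0.49157675 0.24785715 0.121     ] [0.49713932 0.20643358 0.121     ] 0.04179538835302647 [0.49435803 0.22714536 0.121     ] ang 1.704282957895898
[173 172 146  84  69  75  74  76  77  78  77  77  77  73  79  80  79  78
  78  78  55  54  59  62  68  71  73  74  75  75  73  73  74  74  73  64
  54  54  58  79  80  81  76  79  77  78  81  81  79  77  77  79  77  76
  73  69 157 183 180 181]
```

>>> {"name": "arm_command", "arguments": {"motion": [[[0,0,0,-0.186,0],[0,0,0,-0.186,0],[0,0,0,-0.186,0],[0,0,0,-0.186,0],[0,0,0,-0.186,0],[0,0,0,-0.186,0],[0,0,0,-0.186,0],[0,0,0,-0.186,0],[0,0,0,-0.186,0],[0,0,0,-0.186,0]]]}}

```text
clock: 9.07
eef_pos: [0.5052, 0.1241, 0.2122]
tcp_rot: [-0.615, 3.079, -0.0]
wrist_force: [1.2, -0.4, -0.4]
opening: -0.0001
grasp_force: 0.0
```

>>> {"name": "arm_command", "arguments": {"motion": [[[0,0,1,-0.186,0],[0,0,2,-0.186,0],[0,0,2,-0.186,0],[0,0,2,-0.186,0],[0,0,1,-0.186,0],[0,0,0,0,0]]]}}

```text
clock: 9.82
eef_pos: [0.5046, 0.1256, 0.1312]
tcp_rot: [1.921, -2.484, 0.003]
wrist_force: [-0.1, 0.5, 0.3]
opening: 0.0002
grasp_force: 0.0
```

```bash
python3 -c "
from h import *
rel([.504,.1245,.111])"
```

```text
t 9.82 tcp [0.5046 0.1256 0.1312] yawy 2.887 j6 -2.85 F [-0.1  0.5  0.3] op 0.0002
shift cm [0.11 0.04 2.02]
```

>>> {"name": "arm_command", "arguments": {"motion": [[[0.1,0,0,0.1,0],[0,0,0.8,0.1,0],[0,0,0.7,0,0],[0,0,0.4,0,0],[0,0,0.3,0,0],[0,0,0,0,0]]]}}

```text
clock: 10.58
eef_pos: [0.5044, 0.125, 0.1095]
tcp_rot: [1.665, -2.663, 0.004]
wrist_force: [-0.9, 0.7, 2.0]
opening: 0.0002
grasp_force: 1.3
```

```bash
python3 -c "
from h import *
rel([.504,.1245,.105]);print(ctrl.sense()['joint_positions'])"
```

```text
t 10.57 tcp [0.5044 0.125  0.1095] yawy 2.689 j6 -2.66 F [-0.9  0.7  2. ] op 0.0002
shift cm [0.06 0.02 0.45]
[ 0.02927955  0.57392941  1.80384683 -0.00420746  0.76350692 -2.65624448]
```

>>> {"name": "arm_command", "arguments": {"motion": [[[0,0,0.3,0,0],[0,0,0.3,0,0],[0,0,0,0,0]]]}}

```text
clock: 10.95
eef_pos: [0.5045, 0.1255, 0.1041]
tcp_rot: [1.665, -2.664, 0.004]
wrist_force: [-2.2, 2.3, 10.1]
opening: -0.0
grasp_force: 4.7
```

>>> {"name": "arm_command", "arguments": {"motion": [[[0,0,0.3,0,0],[0,0,0,0,0],[0,0,0,0,0],[0,0,0,0,0],[0,0,0,0,0],[0,0,0,0,0],[0,0,0,0,0],[0,0,0,0,0],[0,0,0,0,0]]]}}

```text
clock: 12.08
eef_pos: [0.5046, 0.1255, 0.1032]
tcp_rot: [-1.665, 2.663, -0.005]
wrist_force: [-5.4, 2.4, 24.5]
opening: 0.0002
grasp_force: 12.3
```

```bash
cat >> h.py <<'E'
def bub(name,box=None):
    c=snap('wrist'); Z=.106
    # sample along vial axis in world: d from foot(+) ; V0 guess
    d=np.array([-.0998,.995,0]); x=np.array([.995,.0998,0]); P0=np.array([.504,.1245,Z])-.072*d
    s=np.arange(-40,40.1,.5)/1000; w=np.arange(-14,14.1,.5)/1000
    mp=np.array([[proj(c,P0+a*d+b*x) for a in s] for b in w],np.float32)
    im=cv2.remap(c[0],mp[:,:,0],mp[:,:,1],cv2.INTER_LINEAR)
    cv2.imwrite("pics/"+name,cv2.resize(im[:,:,::-1],None,fx=5,fy=5,interpolation=2))
    return s,w,im
E
python3 -c "
from h import *
rel([.504,.1245,.105])
s,w,im=bub('b1.png')
r=im[24:33].mean(0)
for a,b in list(zip(s,r))[10:150:2]: print(round(a*1000,1),b.astype(int),end=' ')
"
```

```text
t 12.07 tcp [0.5046 0.1255 0.1032] yawy 2.688 j6 -2.66 F [-5.4  2.4 24.5] op 0.0002
shift cm [ 0.12  0.01 -0.18]
-35.0 [139 145 154] -34.0 [140 145 155] -33.0 [140 146 155] -32.0 [91 94 98] -31.0 [55 54 53] -30.0 [56 55 54] -29.0 [54 53 52] -28.0 [57 56 54] -27.0 [154 159  64] -26.0 [174 180  67] -25.0 [174 179  66] -24.0 [174 180  68] -23.0 [175 179  67] -22.0 [174 180 104] -21.0 [174 180 162] -20.0 [174 179 177] -19.0 [174 179 179] -18.0 [174 180 179] -17.0 [174 179 179] -16.0 [173 179 179] -15.0 [174 179 179] -14.0 [174 180 180] -13.0 [173 179 179] -12.0 [173 179 179] -11.0 [174 180 179] -10.0 [161 166 166] -9.0 [159 163 141] -8.0 [173 179  88] -7.0 [173 179  69] -6.0 [174 180  71] -5.0 [174 180  70] -4.0 [174 180  70] -3.0 [173 179  70] -2.0 [174 179  70] -1.0 [175 180  71] 0.0 [174 179  70] 1.0 [174 179  70] 2.0 [174 179  70] 3.0 [173 179  70] 4.0 [174 179  70] 5.0 [174 180  71] 6.0 [175 181  70] 7.0 [ 98 100  55] 8.0 [119 122  58] 9.0 [175 181  71] 10.0 [173 179  69] 11.0 [174 179  70] 12.0 [174 180  70] 13.0 [173 179  69] 14.0 [174 180  70] 15.0 [175 180  71] 16.0 [174 180  71] 17.0 [174 180  70] 18.0 [174 180  70] 19.0 [174 179  70] 20.0 [173 179  69] 21.0 [174 179  69] 22.0 [174 179  69] 23.0 [173 179  69] 24.0 [174 181  69] 25.0 [120 123  61] 26.0 [58 56 55] 27.0 [60 58 55] 28.0 [58 56 53] 29.0 [58 57 54] 30.0 [103 107 111] 31.0 [141 148 157] 32.0 [140 146 155] 33.0 [140 146 155] 34.0 [141 147 156]
```

View pics/b1.png

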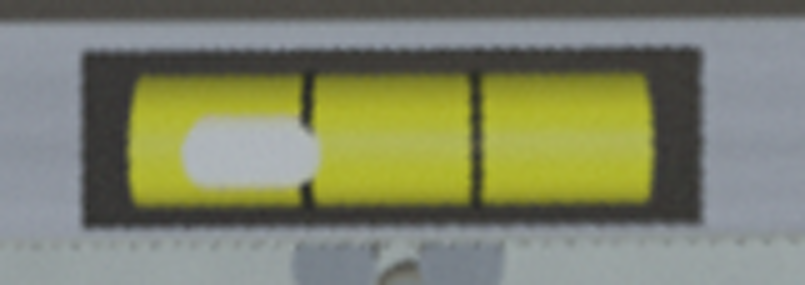

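The rectified vial shows rings at −9.6 and 7.3 mm, so the centre is at −1.1 mm. The bubble spans −22 to −8, so it reads about −13.9 mm, which calls for about 2.75 rad clockwise. I'll lift and spin back to grasp the knob.

>>> {"name": "arm_command", "arguments": {"motion": [[[0,0,-2,0,0],[0,0,-3,0,0],[0,0,-3,0.186,0],[0,0,0,0.186,0],[0,0,0,0.186,0],[0,0,0,0.186,0],[0,0,0,0.186,0],[0,0,0,0.186,0],[0,0,0,0.186,0],[0,0,0,0.186,0]]]}}

```text
clock: 13.38
eef_pos: [0.504, 0.1249, 0.1798]
tcp_rot: [0.588, 3.086, -0.005]
wrist_force: [0.0, -0.8, 0.5]
opening: 0.0002
grasp_force: 0.0
```

>>> {"name": "arm_command", "arguments": {"motion": [[[0,0,0,0.186,0],[0,0,0,0.186,0],[0,0,0,0.186,0],[0,0,0,0.186,0],[0,0,0,0.186,0],[0,0,0,0.142,0],[3,0,0,0,50],[0,0,0,0,50],[0,0,0,0,50]]]}}

```text
clock: 14.5
eef_pos: [0.5003, 0.1546, 0.1799]
tcp_rot: [2.072, 2.358, -0.004]
wrist_force: [0.0, 0.1, 0.2]
opening: 0.0429
grasp_force: 0.0
```

```bash
python3 -c "
from h import *
rel([.4944,.2269,.093])
c=snap('wrist')
g=cv2.cvtColor(c[0],cv2.COLOR_RGB2GRAY)
p=proj(c,[.4944,.2269,.105]);print(p)
m=(g<95).astype(np.uint8);x,y=p.astype(int);mm=np.zeros_like(m);mm[y-60:y+55,x-50:x+50]=m[y-60:y+55,x-50:x+50]
n,l,st,ce=cv2.connectedComponentsWithStats(mm);k=l[y,x] or 1+np.argmax(st[1:,4]);h=st[k];print(h,ce[k])
cx=h[0]+h[2]/2;u=[onz(c,(h[0],y),.088),onz(c,(h[0]+h[2],y),.088)];print('hub',u,(u[0]+u[1])/2)
print('ends .121',onz(c,(cx,h[1]),.121),onz(c,(cx,h[1]+h[3]),.121),onz(c,(cx,h[1]+h[3]),.088))
cv2.imwrite('pics/k5.png',cv2.resize(c[0][y-90:y+90,x-90:x+90,::-1],None,fx=3,fy=3,interpolation=2)); print(x-90,y-90)
"
```

```text
t 14.5 tcp [0.5003 0.1546 0.1799] yawy 0.129 j6 -0.04 F [0.  0.1 0.2] op 0.0429
shift cm [7.28 0.35 8.66]
[325.01819209 111.79254309]
[ 295   78   59   68 2908] [324.06464924 110.36623109]
hub [array([0.47072545, 0.22387277, 0.088     ]), array([0.51772745, 0.22991451, 0.088     ])] [0.49422645 0.22689364 0.088     ]
ends .121 [0.49088372 0.24893192 0.121     ] [0.49684705 0.20400693 0.121     ] [0.49792147 0.19906397 0.088     ]
235 21
```

View pics/k5.png

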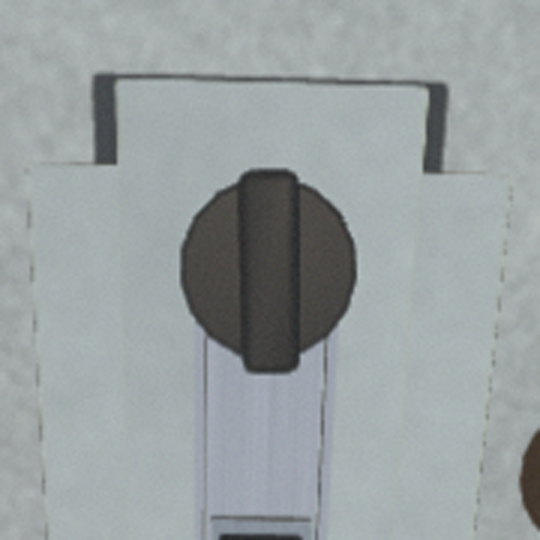

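The knob bar stands upright in the crop, centred on the hub at (270,270), so it is aligned with the tool. Descending to grasp it.

>>> {"name": "arm_command", "arguments": {"motion": [[[4,0.2,0,0,50],[3.2,0.1,0,0,50],[0,0,0,0,50],[0,0,3,0,50],[0,0,3,0,50],[0,0,2.6,0,50],[0,0,0,0,50]]]}}

```text
clock: 15.42
eef_pos: [0.493, 0.2248, 0.0923]
tcp_rot: [-2.076, -2.357, 0.01]
wrist_force: [-0.7, 0.7, 0.6]
opening: 0.0428
grasp_force: 0.0
```

>>> {"name": "arm_command", "arguments": {"motion": [[[0,0,0,0,0],[0,0,0,0,0],[0,0,0,0,0],[0,0,0,0,0],[0,0,0,0,0]]]}}

```text
clock: 16.05
eef_pos: [0.4939, 0.2261, 0.0953]
tcp_rot: [2.073, 2.358, -0.004]
wrist_force: [-3.2, -2.2, 6.7]
opening: 0.013
grasp_force: 60.4
```

```bash
python3 -c "
from h import *
rel([.4942,.2267,.093])"
```

```text
t 16.05 tcp [0.4939 0.2261 0.0953] yawy 0.129 j6 0.1 F [-3.2 -2.2  6.7] op 0.013
shift cm [0.06 0.04 0.23]
```

>>> {"name": "arm_command", "arguments": {"motion": [[[0,0,-0.2,0.1,0],[0,0,0,0.18,0],[0,0,0,0.18,0],[0,0,0,0.18,0],[0,0,0,0.18,0],[0,0,0,0.18,0],[0,0,0,0.18,0],[0,0,0,0.18,0]]]}}

```text
clock: 17.05
eef_pos: [0.4922, 0.227, 0.0954]
tcp_rot: [3.096, 0.52, -0.006]
wrist_force: [-2.5, 2.3, -4.8]
opening: 0.013
grasp_force: 60.3
```

>>> {"name": "arm_command", "arguments": {"motion": [[[0,0,0,0.18,0],[0,0,0,0.18,0],[0,0,0,0.18,0],[0,0,0,0.18,0],[0,0,0,0.18,0],[0,0,0,0.18,0],[0,0,0,0.18,0],[0,0,0,0,0],[0,0,0,0,0]]]}}

```text
clock: 18.18
eef_pos: [0.4927, 0.2286, 0.0954]
tcp_rot: [2.813, -1.399, -0.003]
wrist_force: [-3.0, 6.5, -5.9]
opening: 0.0128
grasp_force: 60.0
```

```bash
python3 -c "
from h import *
rel([.4942,.2267,.093])"
```

```text
t 18.18 tcp [0.4927 0.2286 0.0954] yawy -2.494 j6 2.72 F [-3.   6.5 -5.9] op 0.0128
shift cm [ 0.24 -0.01  0.24]
```

>>> {"name": "arm_command", "arguments": {"motion": [[[0,0,0,0,50],[0,0,0,0,50],[0,0,0,0,50],[0,0,-3,0,50],[0,0,-3,0,50],[4.5,2.7,0,0,0],[4.4,2.7,0,0,0],[0,0,0,0,0],[0,0,0,0,0]]]}}

```text
clock: 19.3
eef_pos: [0.5051, 0.1231, 0.1565]
tcp_rot: [2.812, -1.397, 0.002]
wrist_force: [0.1, 0.1, 0.0]
opening: -0.0001
grasp_force: 0.0
```

```bash
python3 -c "
from h import *
rel([.5045,.1250,.111])"
```

```text
t 19.3 tcp [0.5051 0.1231 0.1565] yawy -2.493 j6 2.52 F [0.1 0.1 0. ] op -0.0001
shift cm [-0.2  -0.08  4.55]
```

>>> {"name": "arm_command", "arguments": {"motion": [[[-0.2,-0.1,2,0,0],[0,0,2,0,0],[0,0,0.5,0,0],[0,0,0.4,0,0],[0,0,0.4,0,0],[0,0,0,0,0],[0,0,0,0,0],[0,0,0,0,0],[0,0,0,0,0]]]}}

```text
clock: 20.42
eef_pos: [0.5043, 0.1267, 0.1069]
tcp_rot: [2.814, -1.396, 0.003]
wrist_force: [-5.8, 4.4, 24.0]
opening: -0.0001
grasp_force: 12.3
```

>>> {"name": "arm_command", "arguments": {"motion": [[[0,0,0.1,0,0],[0,0,0,0,0],[0,0,0,0,0],[0,0,0,0,0],[0,0,0,0,0],[0,0,0,0,0],[0,0,0,0,0],[0,0,0,0,0]]]}}

```text
clock: 21.42
eef_pos: [0.5044, 0.1268, 0.1066]
tcp_rot: [2.814, -1.396, 0.004]
wrist_force: [-8.3, 5.4, 30.2]
opening: -0.0001
grasp_force: 14.9
```

```bash
cat > m.py <<'E'
from h import *
rel([.5045,.1250,.105])
s,w,im=bub('b2.png'); s=s*1000;I=im.astype(int)
Y=cv2.inRange(cv2.cvtColor(im,cv2.COLOR_RGB2HSV),(22,100,80),(40,255,255))>0
ys,xs=np.nonzero(Y);print('yellow s',s[xs.min()],s[xs.max()],'w',w[ys.min()]*1e3,w[ys.max()]*1e3)
a,b=ys.min(),ys.max();e=I[a+1:a+4].sum(2).mean(0)+I[b-3:b].sum(2).mean(0)
print('edge rows dark at',s[[i for i in range(xs.min()+4,xs.max()-4) if e[i]<.75*np.median(e[xs.min():xs.max()])]])
W=(I[:,:,2]>140)&(abs(I[:,:,0]-I[:,:,2])<25);W[:a+3]=0;W[b-2:]=0;W[:,:xs.min()+2]=0;W[:,xs.max()-1:]=0
c=W.sum(0);k=np.nonzero(c>3)[0];print('bubble',s[k.min()],s[k.max()],len(k))
E
python3 m.py
```

```text
t 21.43 tcp [0.5044 0.1268 0.1066] yawy -2.492 j6 2.52 F [-8.3  5.4 30.2] op -0.0001
shift cm [0.15 0.1  0.16]
yellow s -27.5 26.0 w -5.0 8.0
edge rows dark at [-10.   -9.5  -9.    7.5   8. ]
bubble -10.0 3.0 27
```

```bash
cat >> m.py <<'E'
for q in range(a+4,b-3,4): print(round(w[q]*1e3,1),' '.join(str(v) for v in I[q,24:112:2,2]))
E
python3 m.py
```

```text
t 21.48 tcp [0.5043 0.1267 0.1066] yawy -2.492 j6 2.52 F [-7.4  5.3 30.3] op 0.0001
shift cm [0.15 0.09 0.16]
yellow s -27.5 26.0 w -5.0 8.0
edge rows dark at [-10.   -9.5  -9.    7.5   8. ]
bubble -10.0 3.0 27
-3.0 52 48 44 47 47 48 44 46 45 46 42 43 46 48 43 45 49 47 45 113 156 161 159 159 158 159 161 163 160 156 111 55 47 47 50 44 42 49 44 47 45 47 50 49
-1.0 51 55 57 54 57 58 57 54 58 57 52 57 55 58 56 58 57 80 176 190 190 190 189 188 189 188 189 189 188 188 185 153 57 60 59 53 44 60 57 61 60 62 62 59
1.0 54 76 79 79 80 79 80 79 80 83 81 82 81 81 83 84 83 91 178 191 188 190 188 189 189 189 188 188 188 190 186 156 91 89 90 82 61 88 90 87 88 90 89 84
3.0 54 58 57 55 56 57 57 57 55 58 57 57 56 56 57 55 57 56 47 122 169 168 167 167 168 168 168 168 168 163 134 63 58 56 56 53 43 55 57 56 58 52 57 51
5.0 52 48 46 47 41 48 45 45 45 47 44 48 45 45 43 48 45 45 40 42 41 43 42 44 49 44 45 43 43 44 44 43 44 46 46 45 41 47 46 45 46 46 45 47
```

>>> {"name": "arm_command", "arguments": {"motion": [[[0,0,-2,0,0],[0,0,-3,-0.1,0],[0,0,-1.5,-0.185,0],[0,0,0,-0.185,0],[0,0,0,-0.185,0],[0,0,0,-0.185,0],[0,0,0,-0.185,0],[0,0,0,-0.185,0],[0,0,0,-0.185,0],[0,0,0,-0.185,0]]]}}

```text
clock: 22.78
eef_pos: [0.5048, 0.1254, 0.1677]
tcp_rot: [2.966, 1.025, -0.0]
wrist_force: [0.1, -0.4, -0.1]
opening: -0.0001
grasp_force: 0.0
```

>>> {"name": "arm_command", "arguments": {"motion": [[[0,0,0,-0.185,0],[0,0,0,-0.185,0],[0,0,0,-0.185,0],[0,0,0,-0.185,0],[0,0,0,-0.185,0],[0,0,0,-0.185,0],[0,0,0,-0.185,50],[0,0,0,-0.185,50],[0,0,0,-0.081,50],[0,0,0,0,50]]]}}

```text
clock: 24.02
eef_pos: [0.5048, 0.1254, 0.1677]
tcp_rot: [1.397, 2.811, -0.004]
wrist_force: [-0.6, -0.5, 0.3]
opening: 0.0428
grasp_force: 0.0
```

```bash
python3 -c "
from h import *
rel([.4942,.2267,.098])
c=snap('wrist')
# knob ring sampling: rectify around knob at z=.121, dark analysis
d=np.arange(-30,30.1,1)/1000
mp=np.array([[proj(c,[.4942+a,.2267+b,.121]) for a in d] for b in d],np.float32)
im=cv2.cvtColor(cv2.remap(c[0],mp[:,:,0],mp[:,:,1],1),cv2.COLOR_RGB2GRAY)
print(mp.min((0,1)),mp.max((0,1)))
m=(im<95).astype(np.uint8)
for r in m[::-2]: print(''.join('.#'[v] for v in r))
"
```

```text
t 24.02 tcp [0.5048 0.1254 0.1677] yawy 0.649 j6 -0.62 F [-0.6 -0.5  0.3] op 0.0428
shift cm [8.73 5.29 6.93]
[337.62805   14.153536] [471.13602 155.2309 ]
.............................................................
.............................................................
.............................................................
.............................................................
.............................................................
....................#........................................
.................#######.....................................
..............###########....................................
............###############..................................
...........#######################...........................
...........#########################.........................
..........#############################......................
........################################.....................
.......###################################...................
......#####################################..................
......########
[... 277 characters left out ...]
#.................
.....#########################################...............
.....##########################################..............
......#########################################..............
.......#######################################...............
........###################################..................
..........###############################....................
............########################.........................
................###############..............................
.............................................................
.............................................................
.............................................................
```

>>> {"name": "arm_command", "arguments": {"motion": [[[4.4,2.6,0,0,50],[4.3,2.7,0,0,50],[0,0,0,0,50],[0,0,3,0,50],[0,0,3,0,50],[0,0,0.9,0,50],[0,0,0,0,50],[0,0,0,0,0],[0,0,0,0,0],[0,0,0,0,0]]]}}

```text
clock: 25.32
eef_pos: [0.4947, 0.2262, 0.0993]
tcp_rot: [1.396, 2.811, -0.003]
wrist_force: [-1.1, -2.8, 5.2]
opening: 0.0129
grasp_force: 59.3
```

>>> {"name": "arm_command", "arguments": {"motion": [[[0,0,0,0,0],[0,0,0,0.1,0],[0,0,0,0.15,0],[0,0,0,0.15,0],[0,0,0,0.15,0],[0,0,0,0,0],[0,0,0,0,0],[0,0,0,0,0]]]}}

```text
clock: 26.32
eef_pos: [0.4939, 0.2259, 0.0993]
tcp_rot: [2.106, 2.327, -0.005]
wrist_force: [-2.2, -3.0, 7.7]
opening: 0.0126
grasp_force: 59.6
```

```bash
python3 -c "
from h import *
rel([.4942,.2267,.098])"
```

```text
t 26.32 tcp [0.4939 0.2259 0.0993] yawy 0.1 j6 0.13 F [-2.2 -3.   7.7] op 0.0126
shift cm [0.08 0.04 0.13]
```

>>> {"name": "arm_command", "arguments": {"motion": [[[0,0,0,0,50],[0,0,0,0,50],[0,0,0,0,50],[0,0,-3,0,50],[0,0,-3,0,50],[-5,0,0,0,0],[-5.2,0,0,0,0],[0,0,0,-0.185,0],[0,0,0,-0.185,0],[0,0,0,-0.185,0]]]}}

```text
clock: 27.58
eef_pos: [0.5044, 0.1249, 0.1582]
tcp_rot: [1.382, 2.82, -0.004]
wrist_force: [-0.1, 0.2, -0.2]
opening: 0.0004
grasp_force: 0.0
```

>>> {"name": "arm_command", "arguments": {"motion": [[[0,0,0,-0.185,0],[0,0,0,-0.185,0],[0,0,0,-0.185,0],[0,0,0,-0.185,0],[0,0,0,-0.185,0],[0,0,0,-0.185,0],[0,0,0,-0.185,0],[0,0,0,-0.185,0],[0,0,0,-0.185,0],[0,0,0,-0.185,0]]]}}

```text
clock: 28.82
eef_pos: [0.5043, 0.1253, 0.1582]
tcp_rot: [1.421, -2.8, 0.004]
wrist_force: [0.0, 0.1, -0.3]
opening: 0.0001
grasp_force: 0.0
```

>>> {"name": "arm_command", "arguments": {"motion": [[[0,0,0,-0.16,0],[0,0,0,0,0],[0,0,0,0,0]]]}}

```text
clock: 29.2
eef_pos: [0.5043, 0.1252, 0.1582]
tcp_rot: [1.629, -2.684, 0.004]
wrist_force: [-0.2, -0.3, -1.1]
opening: 0.0005
grasp_force: 0.0
```

```bash
python3 -c "
from h import *
rel([.5045,.1250,.112])"
```

```text
t 29.2 tcp [0.5043 0.1252 0.1582] yawy 2.662 j6 -2.63 F [-0.2 -0.3 -1.1] op 0.0005
shift cm [-0.   -0.02  4.62]
```

>>> {"name": "arm_command", "arguments": {"motion": [[[0,0,2.5,0,0],[0,0,2,0,0],[0,0,0.4,0,0],[0,0,0.4,0,0],[0,0,0,0,0],[0,0,0,0,0],[0,0,0,0,0],[0,0,0,0,0],[0,0,0,0,0],[0,0,0,0,0]]]}}

```text
clock: 30.45
eef_pos: [0.5042, 0.1254, 0.1081]
tcp_rot: [1.632, -2.684, 0.004]
wrist_force: [-5.5, 1.3, 16.7]
opening: 0.0001
grasp_force: 8.6
```

>>> {"name": "arm_command", "arguments": {"motion": [[[0,0,0,0,0],[0,0,0,0,0],[0,0,0,0,0],[0,0,0,0,0],[0,0,0,0,0],[0,0,0,0,0]]]}}

```text
clock: 31.2
eef_pos: [0.5042, 0.1254, 0.1081]
tcp_rot: [1.632, -2.684, 0.004]
wrist_force: [-4.9, 1.3, 17.8]
opening: -0.0003
grasp_force: 8.6
```

```bash
python3 m.py
```

```text
t 31.2 tcp [0.5042 0.1254 0.1081] yawy 2.663 j6 -2.63 F [-4.9  1.3 17.8] op -0.0003
shift cm [ 0.02 -0.04  0.31]
yellow s -27.5 26.0 w -6.0 7.5
edge rows dark at [-9.5 -9.   7.5  8.   8.5]
bubble -3.0 10.0 27
-4.0 49 52 46 47 44 42 43 42 44 43 45 40 42 45 39 43 41 44 42 35 42 40 43 46 43 44 46 43 44 40 43 43 43 41 44 46 38 42 43 45 47 43 44 45
-2.0 53 52 46 44 48 49 46 49 44 47 43 50 48 46 46 48 43 46 38 42 44 45 46 48 46 45 63 87 89 95 90 93 95 87 97 78 40 53 48 45 48 48 47 45
0.0 51 63 70 67 64 65 68 66 65 69 69 69 69 68 69 71 68 69 56 52 71 71 72 71 73 145 176 181 185 182 185 182 181 181 183 183 179 170 119 73 70 73 73 69
2.0 54 69 66 68 70 69 67 68 71 69 67 72 72 71 72 72 71 72 56 57 74 75 74 72 102 183 186 185 184 184 185 185 184 185 184 186 186 183 168 87 75 74 76 75
4.0 53 52 50 44 51 50 49 50 50 50 46 49 46 51 49 47 47 47 40 43 43 48 49 48 56 154 183 184 183 183 185 186 184 185 183 183 184 177 136 48 48 48 47 48
```

>>> {"name": "arm_command", "arguments": {"motion": [[[0,0,0.2,0,0],[0,0,0,0,0],[0,0,0,0,0],[0,0,0,0,0],[0,0,0,0,0],[0,0,0,0,0],[0,0,0,0,0],[0,0,0,0,0],[0,0,0,0,0],[0,0,0,0,0]]]}}

```text
clock: 32.5
eef_pos: [0.5043, 0.1255, 0.1075]
tcp_rot: [-1.632, 2.684, -0.005]
wrist_force: [-6.1, 1.7, 27.0]
opening: -0.0001
grasp_force: 13.8
```

>>> {"name": "arm_command", "arguments": {"motion": [[[0,0,0,0,0],[0,0,0,0,0],[0,0,0,0,0],[0,0,0,0,0],[0,0,0,0,0],[0,0,0,0,0]]]}}

```text
clock: 33.25
eef_pos: [0.5043, 0.1255, 0.1075]
tcp_rot: [-1.632, 2.684, -0.005]
wrist_force: [-6.6, 1.0, 27.9]
opening: -0.0003
grasp_force: 13.8
```

```bash
python3 m.py
```

```text
t 33.25 tcp [0.5043 0.1255 0.1075] yawy 2.663 j6 -2.63 F [-6.6  1.  27.9] op -0.0003
shift cm [ 0.04 -0.04  0.25]
yellow s -27.5 26.0 w -6.0 7.5
edge rows dark at [-9.5 -9.   7.5  8.   8.5]
bubble -6.5 6.5 27
-4.0 55 52 43 46 43 42 44 46 41 44 45 43 45 45 44 44 47 42 42 37 38 41 43 43 47 42 44 40 44 44 45 43 43 43 39 41 36 42 42 45 39 41 40 48
-2.0 54 50 49 46 44 46 47 47 47 48 48 46 48 48 44 45 46 46 43 36 50 43 49 74 90 96 91 99 94 95 93 94 101 78 52 45 39 42 42 50 48 47 47 47
0.0 53 65 67 65 68 67 66 68 70 68 68 68 70 69 70 70 72 70 61 52 73 88 171 180 180 181 181 183 182 184 181 184 181 177 160 86 54 70 74 73 74 74 73 76
2.0 55 65 69 68 67 70 68 71 70 73 73 70 69 72 71 71 71 71 57 54 71 143 184 184 185 185 184 184 184 184 184 185 185 184 183 126 50 68 76 76 75 77 74 76
4.0 55 50 50 50 52 50 47 49 48 50 50 50 47 52 50 48 49 50 43 41 46 101 179 185 184 184 185 183 184 184 183 184 185 181 161 78 34 45 45 47 48 49 48 42
```

The bubble now reads about +0.6 mm, steady, with the level pressed at a constant 28 N. The sled is still in its stop, so I'm handing in.

```bash
python3 -c "
from bench import ctrl
print(ctrl.sign_off())"
```

```text
the job is handed in; nothing more can be done
None
```

I handed in with the sled clicked into its stop and the level held down at about 28 N, the bubble reading about +0.6 mm; the hand-in gave no verdict, and the centring depends on that press, since at 18 N the bubble read about +4 mm.

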